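# Shut the splash guard and run the touch mixer with a round flask

### The arm

A 7-joint arm with a two-finger parallel gripper is mounted at the origin on a cart in front of the work surface, level with it; the furniture and walls round the work are solid. World frame = base frame: x ahead of the robot, y to its left, z up, the work surface at z = 0. Lengths are in m, angles in rad, forces in N, time in s.
With the tool pointing down it reaches from about 0.425 to 0.925 m from the base axis. Payload 6.8 kg.
Tool frame: the origin (TCP) lies midway between the tips of the shut fingers; the grasp point (between the pads) lies 19 mm behind it (grip_point_offset is the distance from the TCP to the grasp point, in m); y points along the fingers, x is the direction in which the jaws open and shut, and the axes are right-handed (so a half turn about y gives the same grasp; the last joint's range is limited). The gripper opens to 85 mm and grips with 20 to 120 N. Pads are 22 mm wide; open, the fingers measure 114 mm over their backs; the gripper's body (76 mm by 85 mm) begins 54 mm behind the grasp point. The pads swing forward as they close: fully open they stand 13 mm farther back than shut.
Start: joints at [-1.315, 0.477, 0.022, 1.555, -0.011, 1.109, -0.083], TCP at [0.24, 0.631, 0.198] pointing down, gripper open.
Joint ranges: [-2.96, 2.96], [-0.34, 2.1], [-1.41, 1.46], [0.24, 2.44], [-1.37, 4.51], [0.17, 1.92], [-2.96, 2.96]. Speed limits (rad/s): [2.39, 2.39, 3.14, 3.14, 3.14, 3.14, 3.14].

### API

Orientations are given as a unit quaternion [w, x, y, z].
In Python, from station import get_obs, read_camera, hand_in, grip_point_offset gives the robot as it stands.
- The arm moves only by the tool play_rows, never from a script. Its argument "increments" is a list of rows, each a list of 2 entries, a list of its own where there are three numbers: the shift along the tool's x, y, z in m, then the turn, a rotation vector about the tool's x, y, z in degrees. In form: [[[tx, ty, tz], [ax, ay, az]], ...]. A call has 1 to 20 rows; each row shifts and turns the commanded pose from where the row before left it, along the tool's axes as they then stand; what a row does not reach is not made up. A row lasts 1/12 s, in which the tool goes at most 41.7 mm and 7.16 degrees, less where a joint would pass 70% of its speed; a pose out of reach is approached as far as the arm can. A call with a gripper value outside its range is refused whole. "gripper" is the finger opening in m, from 0 to 0.0854, set as the call begins (left out, the last holds). The fingers move at their own pace and stop on an object; "grip_force" is the grip in N (left out, the last holds). Time passes only in rows, so rows that do not move let the fingers close. It gives the time, the measured TCP pose, the force and the opening at its end, in the units of the state.
- get_obs(): the state, without advancing time (a new reading comes with each control period).
- read_camera(name): name is "scene" or "top"; returns a dict with "color" (420x560x3 uint8, red, green, blue), "range_z" (420x560 float32, m along the optical axis (not along the pixel's ray), 0 where there is no reading), "intrinsics" (3x3 intrinsics, pixels), "R" (3x3) and "t" (3): a world point X has camera coordinates R X + t. Camera axes: x right, y down, z forward; pixel columns grow to the right and rows downward; lengths in m; the calibration is good to about 2 mm. A picture is of the moment at which its call begins.
- hand_in(): hands the job in, once; it reports no verdict.
The state is a dict: "t": time; "q": joint angles; "joint_vel": joint speeds; "joint_torque": joint torques, N m; "eef_pos": TCP position; "tool_rot": TCP orientation; "contact_force": force on the tool from outside, world axes, zero at the start; "torque": the same for the moment, N m; "gripper_width": opening from 0.0 (shut) to 1.0 (fully open).
Only numpy, scipy, OpenCV 4.12 (cv2) and the standard library are available. Lean on these libraries where they do the work, as an engineer would, in place of code of your own. Each camera call takes 0.05 s, during which the arm holds its last target. There are 200 camera calls.

### The job

Mix the stoppered amber round-bottomed flask on the little touch mixer, which runs only while its sprung ring cradle is pressed down. First push the splash guard's hinged front door fully shut so that it clicks into its catch; then take the flask from its cork ring, lower it upright through the open top of the guard into the ring cradle, press the cradle all the way down to its stop and finish while still holding the flask pressed down there. Leave the small bottle, the timer and the petri dish where they stand.

Things in the scene. Friction and masses are not known exactly. Their poses are not given: they have to be found in the camera images.
- guard_door (a joint): Opening angle of the splash guard's front door (rad): 0 = shut against its stop, grows as the free edge swings out on the robot's side; turning it counter-clockwise seen from above shuts it. It stays where it is left. A ball catch at the foot of the free edge resists with about 3 to 5 N at the edge from 0.08 down to 0.03 rad, then draws the door to 0 and holds it there.
- door_hinge (a point): Point on the door's vertical hinge line (left front corner of the guard, seen from the robot), 95 mm above the bench. Its axes are the door's: -y runs along the door from the hinge to the free edge, -x is the outward normal of the outer face, z up.
- door_push (a point): Point on the outer face of the door, on the 22 mm wide aluminium bar with a blue stripe along the free edge, 138 mm from the hinge line and 95 mm above the bench; same axes as door_hinge. The door is 151 mm wide, 10 mm thick there, and reaches from 12 to 126 mm above the bench. Push here.
- cradle (a joint): How far the mixer's sprung ring cradle is pressed down (m): 0 = up, 0.010 = on its stop. It starts to move at 2.5 N and takes 8.5 N to reach the stop; it springs up again when let go.
- cradle_rim (a point): Centre of the top rim of the cradle: a black rubber ring on a spring, open in the middle, with a conical seat; outer diameter 72 mm, clear mouth about 61 mm. It is in the middle of the guard, 106 mm above the bench, and moves down with the cradle. A seated flask has the centre of its bulb 15 mm above this point.
- flask_neck (a point): Middle of the flask's neck, where it is grasped: upright, 25 mm in diameter, straight from 18 mm below to 18 mm above this point. The flask is 128 mm tall: a 64 mm round bulb, the neck, a 31 mm rim and a blue stopper that stays in; this point is 86 mm above its lowest point, z points out of the mouth. About 150 g.
- flask_bulb (a point): Centre of the flask's round bulb (32 mm radius), 54 mm below flask_neck on the flask's axis; its z axis is the flask's axis.
- flask: The amber glass round-bottomed flask with its blue stopper; origin at its lowest point, z up through the neck. It rests in a loose cork ring 84 mm across and 22 mm high, standing on the bench left or right of the guard, its lowest point 11 mm above the bench.
- green_bottle: Small white bottle with a green cap, 45 mm in diameter and 92 mm tall, origin at the centre of its underside. Leave alone.
- bench_timer: White bench timer with a grey display, 43 x 66 x 57 mm, origin at the centre of its underside. Leave alone.
- petri_dish: Petri dish, 60 mm across and 15 mm high, origin at the centre of its underside. Leave alone.
- guard: Splash guard round the mixer: a fixed low booth, 176 mm deep x 172 mm wide, on a white base plate, with clear walls in aluminium frames 130 mm high and an open top; inner clear space 130 x 150 mm. Origin on the bench, under the middle of the cradle; -x points out through the door, z up.
Mind the look-alikes: they are no part of the job. Leave any purple look-alike of the flask alone.

How it is judged:
On the way, in this order (a step that is already met when the one before it is completed fails the run):
1. the guard door is shut and seated on its catch (within 0.03 rad) (value of joint guard_door below 0.03 rad), for 0.3 s.
2. the flask stands in the ring cradle, held by the fingers, and presses it down more than 7.5 mm (value of joint cradle above 0.0075 m and horizontal distance between flask_bulb and cradle_rim below 0.006 m and contact force between the fingers and flask above 2 N), for 0.3 s.
At the end, for the whole second after the job is handed in: The door is within 0.03 rad of shut, the flask sits in the cradle (bulb centred within 6 mm, at seat height within 6 mm, axis within 0.25 rad of vertical), the cradle is pressed down more than 7.5 mm of its 10 mm, and the fingers are still on the flask with more than 2 N, all at rest (all of step 2 and value of joint guard_door below 0.03 rad and z of flask_bulb in the frame of cradle_rim below 0.021 m and angle between flask's own z axis and vertical below 0.25 rad and linear speed of flask below 0.02 m/s); the arm keeps its last pose, push and grip.
It fails at once if the cradle is pressed (mixer runs) more than 4 mm while the guard door is open by more than 0.1 rad (value of joint cradle above 0.004 m and value of joint guard_door above 0.1 rad).
It fails at once if the bottle, the timer or the petri dish is moved more than 25 mm (distance of any of green_bottle, bench_timer, petri_dish from where it was at the start of the episode above 0.025 m).
It also fails if it takes over 58 s, if anything falls off the work surface, if the arm or the gripper's body presses on something with over 40 N, if the wrist force passes 120 N, or if a joint passes its speed limit or range.

## Working session

There is one attempt and no reset: what is moved stays moved. The work goes in short steps, Python scripts to look and compute and a tool call to move; the robot and the scene stay as the last step left them, time stands still between calls to the robot, and variables do not carry over. Pictures are saved under pics/ and viewed, about 8 in all and at most 12, crops included, and the job is handed in when it is done.

Besides the shell and the picture viewer there is one more tool, called after "Request:" in YAML: its name, and indented under it one key for each argument. play_rows: Moves the arm, as the interface text tells. Its arguments: {"type":"object","properties":{"increments":{"type":"array","items":{"type":"array"}},"gripper":{"type":"number"},"grip_force":{"type":"number"}},"required":["increments"]}

```bash
mkdir -p pics; cat > h.py <<'E'
import numpy as np, cv2
from station import get_obs, read_camera, hand_in, grip_point_offset
def pts(c):
    z=c["range_z"]; K=c["intrinsics"]; v,u=np.indices(z.shape)
    P=np.stack([(u-K[0,2])/K[0,0]*z,(v-K[1,2])/K[1,1]*z,z],-1)
    W=(P-c["t"])@c["R"]; W[z==0]=np.nan
    return W
def save(c,n): cv2.imwrite("pics/"+n,c["color"][...,::-1])
E
python3 - <<'E'
from h import *
o=get_obs(); print({k:np.round(v,4) for k,v in o.items()}, grip_point_offset)
for n in("scene","top"):
    c=read_camera(n); save(c,n+"0.png"); np.savez(n+"0.npz",**c); print(n,-c["R"].T@c["t"],c["R"],c["intrinsics"])
E
```

```text
{'t': np.float64(0.0), 'q': array([-1.3151,  0.4778,  0.0224,  1.5565, -0.0115,  1.1093, -0.0831]), 'joint_vel': array([-0.0002,  0.    , -0.0002, -0.0008,  0.0004,  0.0015, -0.0008]), 'joint_torque': array([ 2.00000e-04, -5.96424e+01,  1.60740e+00, -2.81205e+01,
        1.23000e-02,  9.10000e-03,  0.00000e+00]), 'eef_pos': array([0.24  , 0.6302, 0.1971]), 'tool_rot': array([-0.5818,  0.5826,  0.4008, -0.4018]), 'contact_force': array([ 0.737 , -0.794 , -0.5334]), 'torque': array([ 0.0385,  0.042 , -0.0462]), 'gripper_width': np.float64(0.9971)} 0.0187
scene [-0.09238626  0.64593585  0.57091436] [[-0.6873559  -0.72605146  0.01977722]
 [-0.33604924  0.29376374 -0.89485964]
 [ 0.64390432 -0.62173318 -0.44590928]] [[398.72682561   0.         278.99462204]
 [  0.         398.72682561 209.25240106]
 [  0.           0.           1.        ]]
top [0.36483527 0.01659909 1.25540159] [[ 0.02942569 -0.99898261  0.03417426]
 [-0.98628879 -0.03457199 -0.16136668]
 [ 0.16238398 -0.02895736 -0.98630265]] [[452.54205817   0.         274.36253114]
 [  0.         452.54205817 204.83075156]
 [  0.           0.           1.        ]]
```

View pics/scene0.png

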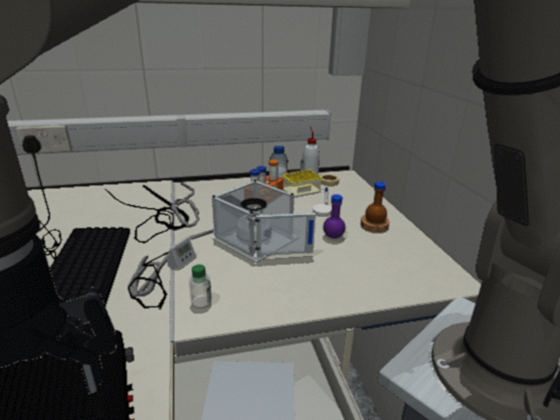

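View pics/top0.png

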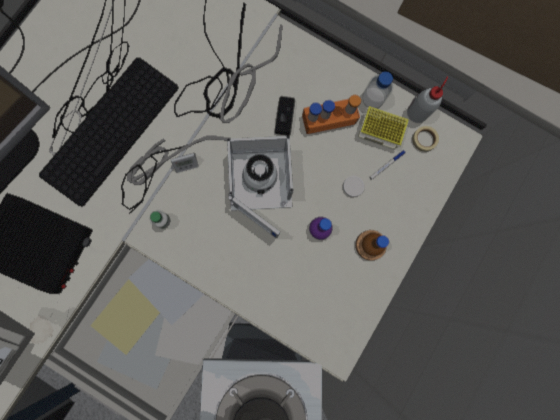

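The scene view shows the guard, with its door ajar and the blue stripe at about (310,232). It also shows the purple look-alike at (335,222), the amber flask at (376,212) and the green bottle at (200,287). In the top view the door runs (232,198)→(278,235), the cradle is at (260,168), the amber flask is at (372,243) and the purple one at (320,228).

```bash
python3 - <<'E'
from h import *
C={n:dict(np.load(n+"0.npz")) for n in("scene","top")}
def ray(c,u,v,z):
    K=c["intrinsics"];d=c["R"].T@np.array([(u-K[0,2])/K[0,0],(v-K[1,2])/K[1,1],1]);o=-c["R"].T@c["t"]
    return (o+d*(z-o[2])/d[2]).round(4)
t=C["top"];s=C["scene"]
W=pts(t);hsv=cv2.cvtColor(t["color"],cv2.COLOR_RGB2HSV)
blue=cv2.inRange(hsv,(105,120,60),(125,255,255))
n,l,st,ce=cv2.connectedComponentsWithStats(blue)
for i in range(1,n):
    if st[i,4]>12: print("top blue",ce[i].round(1),st[i],np.nanmedian(W[l==i],0).round(3))
Ws=pts(s);hs=cv2.cvtColor(s["color"],cv2.COLOR_RGB2HSV)
blue=cv2.inRange(hs,(105,120,50),(125,255,255))
n,l,st,ce=cv2.connectedComponentsWithStats(blue)
for i in range(1,n):
    if st[i,4]>12: print("scene blue",ce[i].round(1),st[i],np.nanmedian(Ws[l==i],0).round(3))
# heights in guard region and flask
for nm,(a,b,c_,d) in {"guard":(220,130,310,245)}.items():
    P=W[b:d,a:c_].reshape(-1,3)
    for lo,hi in((.098,.112),(.122,.136)):
        m=(P[:,2]>lo)&(P[:,2]<hi);Q=P[m];print(lo,len(Q),Q.min(0).round(3),Q.max(0).round(3),np.median(Q,0).round(3))
for nm,x,y in(("amber",372,243),("purp",320,228),("green",160,218),("timer",185,162),("dish",354,186)):
    P=W[y-30:y+30,x-30:x+30].reshape(-1,3);m=P[:,2]>.008 if nm=="dish" else P[:,2]>.03
    Q=P[m];print(nm,len(Q),Q.min(0).round(3),Q.max(0).round(3),np.median(Q,0).round(3))
big=cv2.resize(t["color"][125:270,215:405],None,fx=4,fy=4,interpolation=cv2.INTER_CUBIC);cv2.imwrite("pics/topz.png",big[...,::-1])
for u,v in((260,168),):print(ray(t,u,v,.106))
E
```

```text
top blue [385.3  78.2] [378  72  15  14 158] [ 0.898 -0.3    0.139]
top blue [328.4 106. ] [323 101  12  11 100] [ 0.823 -0.152  0.118]
top blue [315.2 108.6] [310 103  12  12 106] [ 0.813 -0.117  0.118]
top blue [398.8 155.1] [394 151  10   9  28] [ 0.726 -0.373  0.012]
top blue [324.7 224.1] [319 218  12  13 116] [ 0.506 -0.146  0.127]
top blue [382.1 241.2] [377 236  12  12 108] [ 0.467 -0.287  0.138]
scene blue [278.3 149.5] [274 146  10   8  74] [ 0.887 -0.291  0.133]
scene blue [257.6 170.5] [250 166  16  10 101] [ 0.812 -0.128  0.116]
scene blue [379.8 185.3] [375 181  11   9  76] [ 0.462 -0.281  0.134]
scene blue [336.4 198.5] [332 195  10   9  74] [ 0.499 -0.139  0.124]
scene blue [310.1 231.7] [308 220   5  24  98] [ 0.481 -0.018  0.075]
0.098 423 [ 0.479 -0.062  0.098] [0.728 0.105 0.112] [0.665 0.023 0.105]
0.122 698 [ 0.479 -0.063  0.122] [0.735 0.11  0.136] [0.644 0.031 0.128]
amber 478 [ 0.437 -0.318  0.039] [ 0.499 -0.258  0.144] [ 0.464 -0.28   0.067]
purp 428 [ 0.476 -0.178  0.03 ] [ 0.539 -0.115  0.133] [ 0.502 -0.14   0.056]
green 269 [0.494 0.266 0.031] [0.573 0.341 0.097] [0.513 0.282 0.071]
timer 217 [0.663 0.201 0.03 ] [0.702 0.266 0.061] [0.68  0.233 0.048]
dish 383 [ 0.603 -0.327  0.008] [ 0.696 -0.212  0.022] [ 0.634 -0.243  0.014]
[0.65   0.0232 0.106 ]
```

View pics/topz.png

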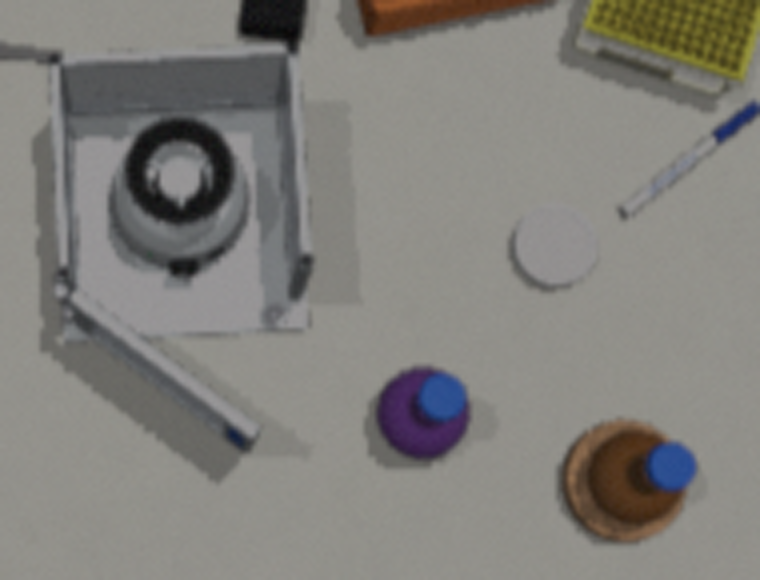

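```bash
cat >> h.py <<'E'
from scipy.spatial.transform import Rotation as Ro
def ray(c,u,v,z):
    K=c["intrinsics"];d=c["R"].T@np.array([(u-K[0,2])/K[0,0],(v-K[1,2])/K[1,1],1]);o=-c["R"].T@c["t"]
    return (o+d*(z-o[2])/d[2]).round(4)
def R(o=None): 
    w,x,y,z=(o or get_obs())["tool_rot"]; return Ro.from_quat([x,y,z,w])
def delta(target):
    o=get_obs(); return (R(o).inv().apply(np.array(target)-o["eef_pos"])).round(4)
E
python3 - <<'E'
from h import *
C={n:dict(np.load(n+"0.npz")) for n in("scene","top")}
t=C["top"];s=C["scene"]
print("R\n",R().as_matrix().round(3))
h=cv2.cvtColor(t["color"],cv2.COLOR_RGB2HSV)
m=(cv2.inRange(h,(0,0,0),(180,255,60)))[145:185,240:282]
n,l,st,ce=cv2.connectedComponentsWithStats(m);i=1+st[1:,4].argmax()
k=cv2.findContours((l==i).astype(np.uint8),cv2.RETR_EXTERNAL,cv2.CHAIN_APPROX_NONE)[0][0]
(e,ax,an)=cv2.fitEllipse(k);print("cradle",st[i],np.array(e)+[240,145],ax,ray(t,e[0]+240,e[1]+145,.106))
print("flask stopper",ray(t,382.1,241.2,.139),ray(s,379.8,185.3,.135))
print("purple",ray(t,324.7,224.1,.128))
print("hinge",ray(t,232.5,198.8,.128),"edge",ray(t,278,233.5,.126),ray(t,276,234.5,.126))
for u,v in((60,60),(293,52),(303,262)): print("wall",ray(t,215+u/4,125+v/4,.13))
W=pts(s);hs=cv2.cvtColor(s["color"],cv2.COLOR_RGB2HSV)
am=cv2.inRange(hs,(5,120,40),(18,255,160))[185:235,355:395]
v,u=np.nonzero(am);print("amber px rows/cols",v.min()+185,v.max()+185,u.min()+355,u.max()+355)
E
```

```text
R
 [[ 0.356 -0.    -0.935]
 [ 0.935 -0.002  0.356]
 [-0.002 -1.    -0.   ]]
cradle [  6  10  27  26 345] [259.37067604 167.34222031] (25.14301109313965, 25.68282699584961) [0.6517 0.0249 0.106 ]
flask stopper [ 0.4664 -0.287   0.139 ] [ 0.4597 -0.2807  0.135 ]
purple [ 0.5057 -0.1447  0.128 ]
hinge [0.5622 0.0896 0.128 ] edge [ 0.4784 -0.0278  0.126 ] [ 0.4757 -0.0229  0.126 ]
wall [0.7151 0.1027 0.13  ]
wall [ 0.7265 -0.0472  0.13  ]
wall [ 0.5884 -0.0569  0.13  ]
amber px rows/cols 189 231 362 388
```

Request:
play_rows:
  increments:
    - [[-0.018,0,-0.03],[0,0,0]]
    - [[-0.018,0,-0.03],[0,0,0]]
    - [[-0.018,0,-0.03],[0,0,0]]
    - [[-0.018,0,-0.03],[0,0,0]]
    - [[-0.018,0,-0.03],[0,0,0]]
    - [[-0.018,0,-0.03],[0,0,0]]
    - [[-0.018,0,-0.03],[0,0,0]]
    - [[-0.018,0,-0.03],[0,0,0]]
    - [[-0.033,0,-0.0155],[0,0,0]]
    - [[-0.033,0,-0.0155],[0,0,0]]
    - [[-0.033,0,-0.0155],[0,0,0]]
    - [[-0.033,0,-0.0155],[0,0,0]]
    - [[-0.033,0,-0.0155],[0,0,0]]
  gripper: 0

```text
t: 1.18
eef_pos: [0.4265, 0.2271, 0.1978]
tool_rot: [0.582, -0.582, -0.401, 0.401]
contact_force: [0.6, -0.6, 0.1]
gripper_width: -0.004
```

```bash
python3 -c "
from h import *
o=get_obs();print(o['t'],o['q'].round(3),o['eef_pos'],R().as_matrix().round(3),delta([.45,0.01,.2]),delta([.45,0.01,.09]))"
```

```text
1.1833 [-0.77   0.158  0.17   2.01  -0.032  0.976  0.623] [0.4265477  0.22711549 0.19781486] [[ 0.356 -0.    -0.935]
 [ 0.935 -0.     0.356]
 [-0.    -1.     0.   ]] [-0.1946 -0.0021 -0.0992] [-0.1945  0.1079 -0.0992]
```

Request:
play_rows:
  increments:
    - [[-0.0278,0,-0.0142],[0,0,0]]
    - [[-0.0278,0,-0.0142],[0,0,0]]
    - [[-0.0278,0,-0.0142],[0,0,0]]
    - [[-0.0278,0,-0.0142],[0,0,0]]
    - [[-0.0278,0,-0.0142],[0,0,0]]
    - [[-0.0278,0,-0.0142],[0,0,0]]
    - [[-0.0278,0,-0.0142],[0,0,0]]
    - [[0,0,0],[0,-5,0]]
    - [[0,0,0],[0,-5,0]]
    - [[0,0.027,0],[0,0,0]]
    - [[0,0.027,0],[0,0,0]]
    - [[0,0.027,0],[0,0,0]]
    - [[0,0.025,0],[0,0,0]]
    - [[0,0,0],[0,0,0]]

```text
t: 2.35
eef_pos: [0.4469, 0.0114, 0.0883]
tool_rot: [0.546, -0.544, -0.448, 0.453]
contact_force: [-1.3, 0.6, -0.4]
gripper_width: 0.003
```

```bash
python3 -c "
from h import *
o=get_obs();print(o['t'],o['q'].round(3),o['eef_pos'],o['contact_force'],R().as_matrix().round(3))
c=read_camera('scene');save(c,'s1.png')
cv2.imwrite('pics/s1z.png',cv2.resize(c['color'][140:320,180:420],None,fx=3,fy=3,interpolation=2)[...,::-1])"
```

```text
2.35 [-0.439  0.27   0.317  2.195 -0.128  0.701  1.348] [0.44692308 0.0113805  0.08832597] [-1.26260763  0.5797755  -0.36077849] [[ 0.188 -0.008 -0.982]
 [ 0.982 -0.002  0.188]
 [-0.003 -1.     0.007]]
```

View pics/s1z.png

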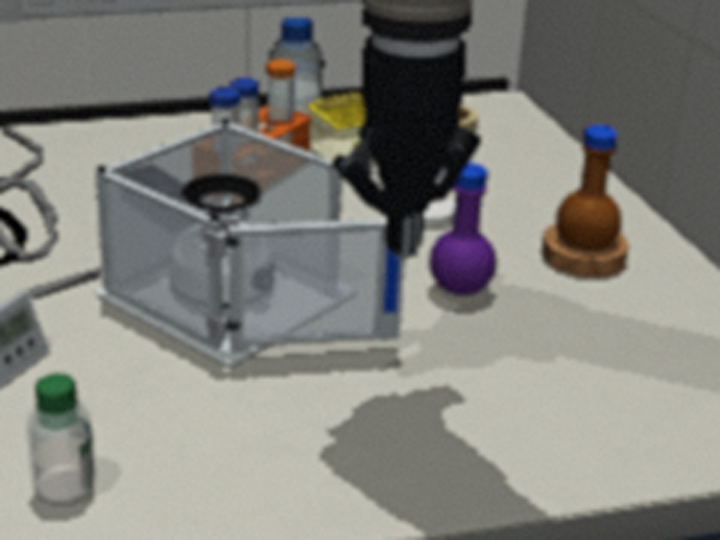

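The closed fingers stand on the robot's side of the bar, at crop (405,235), and touch nothing. I push along the arc.

Request:
play_rows:
  increments:
    - [[-0.006,0,-0.0083],[0,0,0]]
    - [[-0.006,0,-0.0083],[0,0,0]]
    - [[-0.006,0,-0.0083],[0,0,0]]
    - [[-0.004,0,-0.009],[0,0,0]]
    - [[-0.004,0,-0.009],[0,0,0]]
    - [[-0.004,0,-0.009],[0,0,0]]
    - [[-0.004,0,-0.009],[0,0,0]]
    - [[-0.004,0,-0.009],[0,0,0]]
    - [[-0.001,0,-0.008],[0,0,0]]
    - [[-0.001,0,-0.008],[0,0,0]]
    - [[-0.001,0,-0.006],[0,0,0]]
    - [[0,0,0],[0,0,0]]

```text
t: 3.4
eef_pos: [0.5355, -0.0465, 0.0927]
tool_rot: [-0.544, 0.546, 0.451, -0.45]
contact_force: [0.3, -1.0, 7.1]
gripper_width: -0.0
```

Request:
play_rows:
  increments:
    - [[0,0,-0.006],[0,0,0]]
    - [[0,0,-0.006],[0,0,0]]
    - [[0,0,-0.004],[0,0,0]]

```text
t: 3.65
eef_pos: [0.5504, -0.0495, 0.0928]
tool_rot: [-0.545, 0.546, 0.451, -0.45]
contact_force: [-0.6, 0.0, 7.0]
gripper_width: -0.004
```

```bash
python3 -c "
from h import *
o=get_obs();print(o['t'],o['eef_pos'],o['contact_force'],o['torque'])
c=read_camera('scene');d=read_camera('top')
a=cv2.resize(c['color'][150:280,190:350],(480,390),interpolation=2);b=cv2.resize(d['color'][125:255,215:320],(315,390),interpolation=2)
cv2.imwrite('pics/s2.png',np.hstack([a,b])[...,::-1])"
```

```text
3.65 [ 0.55035538 -0.04954853  0.09275648] [-0.55958859  0.00816989  6.95382048] [0.01297773 0.13833408 0.00183997]
```

View pics/s2.png

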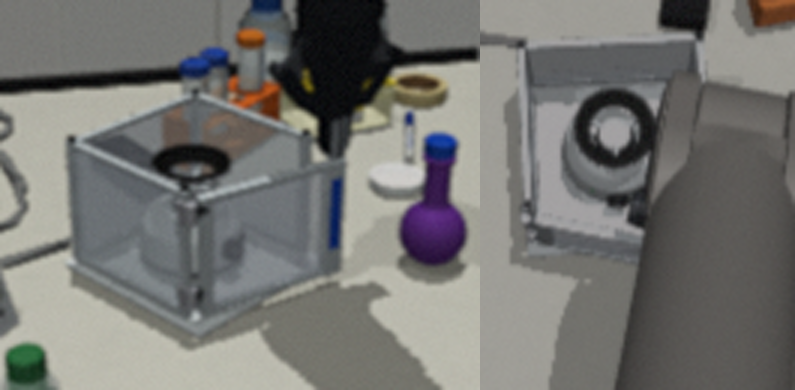

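```bash
python3 -c "
from h import *
c=read_camera('scene');K=c['intrinsics']
pr=lambda X:(lambda p:(p[:2]/p[2]).round(1))(K@(c['R']@np.array(X)+c['t']))
p=get_obs()['eef_pos']
print('tcp px',pr(p),'crop',(pr(p)-[190,150])*3, 'at .126',(pr([p[0],p[1],.126])-[190,150])*3)
h=cv2.cvtColor(c['color'],cv2.COLOR_RGB2HSV);b=cv2.inRange(h,(105,120,50),(125,255,255))[200:260,290:320]
v,u=np.nonzero(b);print(u.mean()+290,v.mean()+200,v.min()+200,v.max()+200,ray(c,u.mean()+290,v.mean()+200,.069))
W=pts(c);print(np.nanmedian(W[200:260,290:320][b>0],0))
f=W[190:203,298:306];print(f.reshape(-1,3)[::7].round(3))
t=read_camera('top');print('hinge-edge')
"
```

```text
tcp px [299.2 212.1] crop [327.6 186.3] at .126 [329.1 152.4]
301.19718309859155 220.53521126760563 210 232 [ 0.544  -0.0521  0.069 ]
[ 0.53625227 -0.04416734  0.07536881]
[[ 0.547 -0.038  0.161]
 [ 0.541 -0.057  0.158]
 [ 0.538 -0.051  0.158]
 [ 0.54  -0.049  0.155]
 [ 0.539 -0.045  0.153]
 [ 0.54  -0.042  0.151]
 [ 0.541 -0.04   0.149]
 [ 0.545 -0.04   0.145]
 [ 0.544 -0.036  0.143]
 [ 0.539 -0.057  0.138]
 [ 0.538 -0.052  0.138]
 [ 0.539 -0.05   0.135]
 [ 0.539 -0.045  0.134]
 [ 0.54  -0.043  0.131]
 [ 0.543 -0.043  0.127]]
hinge-edge
```

```bash
python3 -c "
from h import *
c=dict(np.load('scene0.npz'));K=c['intrinsics']
pr=lambda X:(lambda p:(p[:2]/p[2]).round(1))(K@(c['R']@np.array(X)+c['t']))
print('first tcp px',pr([.4469,.0114,.0883]),'crop',(pr([.4469,.0114,.0883])-[180,140])*3,(pr([.4469,.0114,.126])-[180,140])*3)
o=get_obs();print(o['q'].round(3),o['gripper_width'],R().as_matrix().round(3))
"
```

```text
first tcp px [312.5 236. ] crop [397.5 288. ] [400.2 246.6]
[-0.283  0.417  0.328  1.966 -0.185  0.785  1.531] -0.0023439209572215024 [[ 0.188  0.002 -0.982]
 [ 0.982 -0.001  0.188]
 [-0.    -1.    -0.002]]
```

The finger seems to rest on top of the door's edge: there is 7 N upward, and the whole stripe is visible at crop (335,180-248). I lift, back off and check where the fingertips really are.

Request:
play_rows:
  increments:
    - [[0,-0.02,0],[0,0,0]]
    - [[0,-0.02,0],[0,0,0]]
    - [[0,0,0.03],[0,0,0]]
    - [[0,0,0.03],[0,0,0]]
    - [[0.01,0,0.02],[0,0,0]]
    - [[0.01,0,0],[0,0,0]]
    - [[0,0,0],[0,0,0]]

```text
t: 4.43
eef_pos: [0.4739, -0.0122, 0.132]
tool_rot: [0.545, -0.544, -0.451, 0.451]
contact_force: [0.2, 0.2, -0.2]
gripper_width: -0.003
```

```bash
python3 -c "
from h import *
c=read_camera('scene');K=c['intrinsics'];o=get_obs();p=o['eef_pos'];print(p,o['contact_force'],o['gripper_width'])
pr=lambda X:(lambda p:(p[:2]/p[2]).round(1))(K@(c['R']@np.array(X)+c['t']))
W=pts(c);u,v=pr(p).astype(int);print(u,v)
m=(np.linalg.norm(W[...,:2]-p[:2],axis=-1)<.035)&(W[...,2]>.08)
for z in np.arange(.08,.24,.01):
    q=W[m&(W[...,2]>=z)&(W[...,2]<z+.01)]; print(z.round(2),len(q),np.median(q,0).round(3) if len(q) else '',(q[:,:2].min(0).round(3),q[:,:2].max(0).round(3)) if len(q) else '')
im=c['color'].copy();cv2.drawMarker(im,(u,v),(255,0,0),0,7)
cv2.imwrite('pics/s3.png',cv2.resize(im[130:280,190:390],None,fx=3,fy=3,interpolation=2)[...,::-1])"
```

```text
[ 0.47486587 -0.01321569  0.13218183] [ 0.56573032 -1.04772328  0.25705046] 0.002877060846125449
311 212
0.08 0  
0.09 0  
0.1 0  
0.11 0  
0.12 0  
0.13 0  
0.14 0  
0.15 0  
0.16 13 [ 0.466 -0.007  0.167] (array([ 0.461, -0.015]), array([ 0.482, -0.003]))
0.17 42 [ 0.465 -0.004  0.175] (array([ 0.46 , -0.024]), array([0.482, 0.002]))
0.18 52 [ 0.466 -0.002  0.185] (array([ 0.46 , -0.023]), array([0.482, 0.003]))
0.19 47 [ 0.466 -0.003  0.195] (array([ 0.46 , -0.022]), array([0.483, 0.003]))
0.2 48 [ 0.463 -0.008  0.206] (array([ 0.457, -0.036]), array([0.486, 0.016]))
0.21 108 [ 0.463 -0.007  0.216] (array([ 0.454, -0.043]), array([0.49 , 0.021]))
0.22 76 [ 0.463 -0.004  0.225] (array([ 0.454, -0.043]), array([0.491, 0.021]))
0.23 82 [ 0.461 -0.001  0.234] (array([ 0.453, -0.047]), array([0.492, 0.009]))
```

View pics/s3.png

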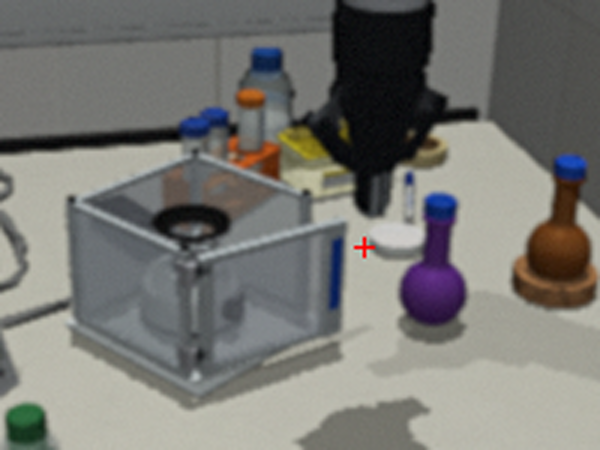

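The real fingertips sit about 33 mm above the reported TCP: depth gives 0.165 where 0.132 is reported, and the drawn TCP marker at (365,247) is below the visible tips at (373,212). I'll correct for this. Now I lower and push at the right height.

Request:
play_rows:
  increments:
    - [[0,0.026,0],[0,0,0]]
    - [[0,0.026,0],[0,0,0]]
    - [[0,0.025,0],[0,0,0]]
    - [[-0.012,0,-0.014],[0,0,0]]
    - [[-0.012,0,-0.014],[0,0,0]]
    - [[0,0,-0.015],[0,0,0]]
    - [[0,0,-0.008],[0,0,0]]
    - [[0,0,-0.007],[0,0,0]]
    - [[0.001,0,-0.007],[0,0,0]]
    - [[0.001,0,-0.007],[0,0,0]]
    - [[0,0,0],[0,0,0]]

```text
t: 5.4
eef_pos: [0.5422, -0.0487, 0.0552]
tool_rot: [-0.545, 0.545, 0.451, -0.45]
contact_force: [-0.1, -0.4, -0.7]
gripper_width: -0.0
```

Request:
play_rows:
  increments:
    - [[0,0,-0.005],[0,0,0]]
    - [[0,0,-0.005],[0,0,0]]
    - [[0,0,0],[0,0,0]]

```text
t: 5.65
eef_pos: [0.5515, -0.051, 0.0553]
tool_rot: [-0.545, 0.545, 0.451, -0.45]
contact_force: [-0.4, 0.8, 0.6]
gripper_width: -0.002
```

Request:
play_rows:
  increments:
    - [[0,0,-0.004],[0,0,0]]
    - [[0,0,-0.004],[0,0,0]]
    - [[0,0,0],[0,0,0]]

```text
t: 5.9
eef_pos: [0.5582, -0.0523, 0.055]
tool_rot: [0.545, -0.545, -0.45, 0.451]
contact_force: [0.3, 0.3, 0.5]
gripper_width: 0.002
```

Request:
play_rows:
  increments:
    - [[0,0,-0.004],[0,0,0]]
    - [[0,0,0],[0,0,0]]

```text
t: 6.07
eef_pos: [0.5631, -0.0535, 0.0552]
tool_rot: [-0.545, 0.545, 0.451, -0.45]
contact_force: [-0.0, -0.4, 0.2]
gripper_width: 0.001
```

Request:
play_rows:
  increments:
    - [[0,0,-0.003],[0,0,0]]
    - [[0,0,0],[0,0,0]]

```text
t: 6.23
eef_pos: [0.5633, -0.0537, 0.0547]
tool_rot: [0.546, -0.544, -0.45, 0.451]
contact_force: [-6.1, 1.0, 3.2]
gripper_width: -0.001
```

Request:
play_rows:
  increments:
    - [[0,0,-0.003],[0,0,0]]
    - [[0,0,0],[0,0,0]]

```text
t: 6.4
eef_pos: [0.5633, -0.0538, 0.0542]
tool_rot: [0.548, -0.542, -0.448, 0.453]
contact_force: [-13.6, 2.5, 9.2]
gripper_width: -0.001
```

Request:
play_rows:
  increments:
    - [[0,0,-0.003],[0,0,0]]
    - [[0,0,0],[0,0,0]]

```text
t: 6.57
eef_pos: [0.5632, -0.0539, 0.054]
tool_rot: [0.549, -0.541, -0.447, 0.454]
contact_force: [-22.0, 4.4, 16.9]
gripper_width: 0.003
```

Request:
play_rows:
  increments:
    - [[0,0,-0.003],[0,0,0]]
    - [[0,0,0],[0,0,0]]

```text
t: 6.73
eef_pos: [0.5632, -0.054, 0.0537]
tool_rot: [0.551, -0.539, -0.446, 0.455]
contact_force: [-30.6, 6.3, 24.5]
gripper_width: 0.002
```

```bash
python3 -c "
from h import *
c=read_camera('scene');o=get_obs();print(o['t'],o['eef_pos'],o['contact_force'])
cv2.imwrite('pics/s4.png',cv2.resize(c['color'][150:280,190:390],None,fx=4,fy=4,interpolation=2)[...,::-1])"
```

```text
6.7833 [ 0.56317898 -0.05393689  0.05369654] [-29.27166929   5.26832292  23.60938534]
```

View pics/s4.png

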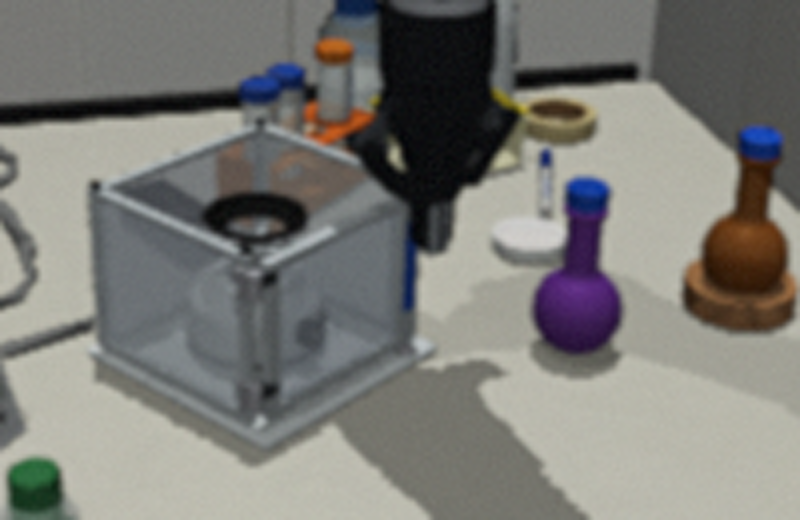

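The door is flush against the guard front and rigid, so it is seated (bar at crop (410,270)). I back off, lift, open the gripper and go above the flask.

Request:
play_rows:
  increments:
    - [[0,0,0.015],[0,0,0]]
    - [[0,0,0.02],[0,0,0]]
    - [[0,0,0.025],[0,0,0]]
    - [[0,-0.037,0],[0,0,0]]
    - [[0,-0.037,0],[0,0,0]]
    - [[0,-0.037,0],[0,0,0]]
    - [[-0.035,0,0],[0,0,0]]
    - [[-0.035,0,0],[0,0,0]]
    - [[-0.035,0,0],[0,0,0]]
    - [[-0.035,0,0],[0,0,0]]
    - [[-0.035,0,0],[0,0,0]]
    - [[-0.035,0,0],[0,0,0]]
    - [[-0.035,0,0],[0,0,0]]
    - [[0,0,0],[0,0,0]]
  gripper: 0.0854

```text
t: 7.95
eef_pos: [0.4663, -0.2934, 0.167]
tool_rot: [-0.546, 0.549, 0.447, -0.449]
contact_force: [-0.7, 0.3, -0.1]
gripper_width: 1.001
```

```bash
python3 -c "
from h import *
o=get_obs();p=o['eef_pos'];print(o['t'],p,o['contact_force'],o['gripper_width'],o['q'].round(2),R().as_matrix().round(3))
c=read_camera('scene');t=read_camera('top');save(t,'t5.png')
h=cv2.cvtColor(c['color'],cv2.COLOR_RGB2HSV);W=pts(c)
b=cv2.inRange(h,(105,120,50),(125,255,255));n,l,st,ce=cv2.connectedComponentsWithStats(b)
for i in range(1,n):
    if st[i,4]>12: print(ce[i],st[i],np.nanmedian(W[l==i],0).round(3),ray(c,*ce[i],.133))
m=(W[...,2]>p[2])&(W[...,2]<.26)&(np.linalg.norm(W[...,:2]-p[:2],axis=-1)<.1)
for z in np.arange(.16,.27,.01):
    q=W[m&(W[...,2]>=z)&(W[...,2]<z+.01)]
    if len(q):print(z.round(2),len(q),q[:,:2].min(0).round(3),q[:,:2].max(0).round(3))
print(delta([.465,-.285,p[2]]))
cv2.imwrite('pics/s5.png',cv2.resize(c['color'][130:280,260:460],None,fx=4,fy=4,interpolation=2)[...,::-1])"
```

```text
7.95 [ 0.46632123 -0.29340829  0.16698828] [-0.67280032  0.27928383 -0.09595483] 1.0009263769664616 [ 0.06  0.33  0.47  1.92 -0.18  0.94  1.99] [[ 0.198  0.001 -0.98 ]
 [ 0.98  -0.005  0.198]
 [-0.005 -1.    -0.002]]
[278.19178082 149.49315068] [274 146  10   8  73] [ 0.889 -0.291  0.133] [ 0.8845 -0.287   0.133 ]
[257.58 170.41] [250 166  16  10 100] [ 0.812 -0.127  0.116] [ 0.7761 -0.0982  0.133 ]
[379.64383562 185.36986301] [375 182  10   8  73] [ 0.461 -0.281  0.136] [ 0.4622 -0.2841  0.133 ]
[336.38157895 198.56578947] [332 195  10   9  76] [ 0.501 -0.138  0.125] [ 0.4865 -0.1212  0.133 ]
[292.02040816 215.57142857] [291 205   3  22  49] [ 0.573 -0.047  0.074] [0.4949 0.0352 0.133 ]
0.21 34 [ 0.443 -0.338] [ 0.483 -0.24 ]
0.22 60 [ 0.444 -0.349] [ 0.483 -0.235]
0.23 59 [ 0.444 -0.343] [ 0.481 -0.235]
0.24 61 [ 0.444 -0.346] [ 0.482 -0.234]
0.25 62 [ 0.438 -0.357] [ 0.482 -0.22 ]
[ 0.0012 -0.0008  0.0037]
```

View pics/s5.png

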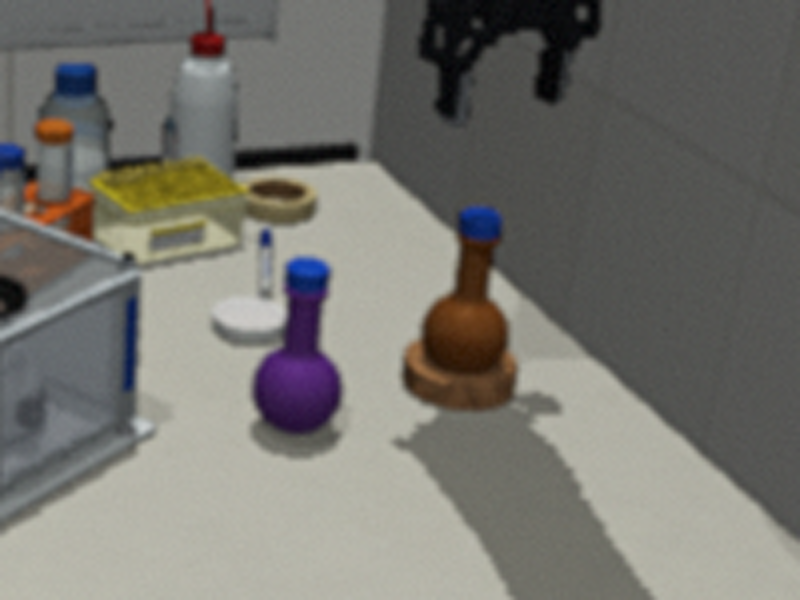

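The open tips are at z≈0.212 with 0.167 reported, so the same 33 mm holds, plus 13 mm for opening. The flask is upright in its cork ring at (470,330), and the purple look-alike at (300,370) is clear. I descend and grip.

Request:
play_rows:
  increments:
    - [[0,0.03,0.002],[0,0,0]]
    - [[0,0.03,0.002],[0,0,0]]
    - [[0,0.02,0],[0,0,0]]
    - [[0,0.02,0],[0,0,0]]
    - [[0,0.02,0],[0,0,0]]
    - [[0,0,0],[0,0,0]]

```text
t: 8.55
eef_pos: [0.4636, -0.2809, 0.0428]
tool_rot: [0.546, -0.542, -0.451, 0.452]
contact_force: [-0.3, 0.6, 0.1]
gripper_width: 0.997
```

Request:
play_rows:
  increments:
    - [[0,0,0],[0,0,0]]
    - [[0,0,0],[0,0,0]]
    - [[0,0,0],[0,0,0]]
    - [[0,0,0],[0,0,0]]
    - [[0,0,0],[0,0,0]]
    - [[0,0,0],[0,0,0]]
    - [[0,0,0],[0,0,0]]
    - [[0,0,0],[0,0,0]]
  gripper: 0.01
  grip_force: 50

```text
t: 9.22
eef_pos: [0.4657, -0.2847, 0.0469]
tool_rot: [-0.545, 0.546, 0.451, -0.45]
contact_force: [-0.0, -0.8, 6.3]
gripper_width: 0.304
```

```bash
python3 -c "
from h import *
o=get_obs();p=o['eef_pos'];print(o['t'],p,o['contact_force'],o['torque'],o['gripper_width'])
c=read_camera('scene')
cv2.imwrite('pics/s6.png',cv2.resize(c['color'][150:250,310:440],None,fx=5,fy=5,interpolation=2)[...,::-1])"
```

```text
9.2167 [ 0.46570834 -0.28468207  0.04687546] [-4.98245575e-04 -8.35363015e-01  6.34085946e+00] [-0.14964914  0.16959953  0.02051909] 0.30427222314725494
```

View pics/s6.png

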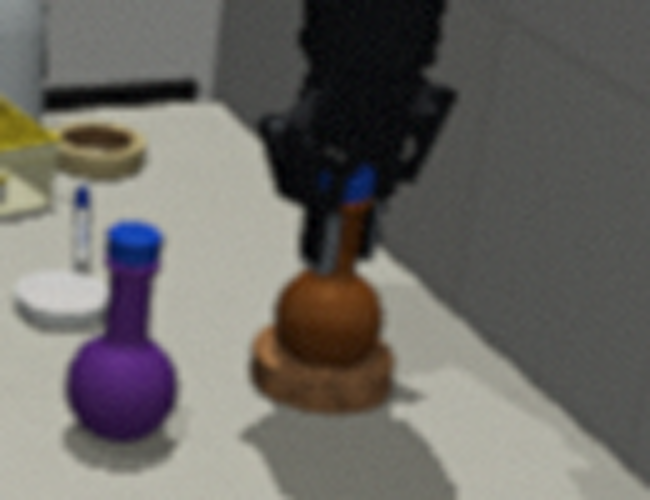

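Request:
play_rows:
  increments:
    - [[0,-0.01,0],[0,0,0]]
    - [[0,-0.02,0],[0,0,0]]
    - [[0,-0.03,0],[0,0,0]]
    - [[0,-0.03,0],[0,0,0]]
    - [[0,-0.03,0],[0,0,0]]
    - [[0,-0.03,0],[0,0,0]]
    - [[0,-0.02,0],[0,0,0]]
    - [[0,0,0],[0,0,0]]
    - [[0,0,0],[0,0,0]]

```text
t: 10.02
eef_pos: [0.4653, -0.2841, 0.2171]
tool_rot: [-0.545, 0.545, 0.451, -0.45]
contact_force: [0.2, -0.1, -1.6]
gripper_width: 0.307
```

```bash
cat > fl.py <<'E'
from h import *
o=get_obs();p=o['eef_pos'];print(o['t'],p,o['contact_force'],o['torque'].round(3),o['gripper_width'],o['q'].round(2))
res={}
for n in("scene","top"):
    c=read_camera(n);W=pts(c);h=cv2.cvtColor(c['color'],cv2.COLOR_RGB2HSV)
    near=np.linalg.norm(np.nan_to_num(W)-[p[0],p[1],p[2]],axis=-1)<.11
    a=cv2.inRange(h,(5,110,30),(18,255,200))*(near&(W[...,2]>p[2]-.06)).astype(np.uint8)
    q=W[a>0];q=q[np.isfinite(q).all(1)]
    b=q[q[:,2]<p[2]+.03]
    from scipy.optimize import least_squares
    f=least_squares(lambda x:np.linalg.norm(b-x,axis=1)-.032,b.mean(0)-[0,0,.01],loss='soft_l1',f_scale=.003)
    print(n,len(q),len(b),"bulb",f.x.round(4),"rel",(f.x-p).round(4),"rms",np.sqrt((f.fun**2).mean()).round(4))
    K=c["intrinsics"];r=K@(c["R"]@f.x+c["t"])
    nk=q[q[:,2]>f.x[2]+.036];
    if len(nk)>8: print(" neck pts",len(nk),nk.mean(0).round(4),nk[:,:2].min(0).round(3),nk[:,:2].max(0).round(3))
    cv2.imwrite('pics/'+n+'_fl.png',cv2.resize(c['color'][max(0,int(r[1]/r[2])-70):,max(0,int(r[0]/r[2])-60):][:100,:120],None,fx=4,fy=4)[...,::-1])
E
python3 fl.py; python3 -c "
import cv2,numpy as np
a,b=[cv2.imread('pics/%s_fl.png'%n) for n in('scene','top')]
h=min(a.shape[0],b.shape[0]);cv2.imwrite('pics/m7.png',cv2.resize(np.hstack([a[:h],b[:h]]),None,fx=.8,fy=.8))"
```

```text
10.0167 [ 0.46532    -0.28410833  0.21710017] [ 0.16810424 -0.10375018 -1.58688373] [-0.004  0.016 -0.007] 0.3068556686381474 [ 0.03  0.26  0.49  1.87 -0.14  1.04  1.96]
scene 458 388 bulb [ 0.467  -0.2861  0.2121] rel [ 0.0017 -0.002  -0.005 ] rms 0.0017
 neck pts 67 [ 0.4552 -0.2809  0.2711] [ 0.451 -0.298] [ 0.46  -0.271]
top 220 211 bulb [ 0.4684 -0.2868  0.212 ] rel [ 0.0031 -0.0027 -0.0051] rms 0.0013
 neck pts 9 [ 0.4567 -0.2722  0.2669] [ 0.452 -0.287] [ 0.462 -0.236]
```

View pics/m7.png

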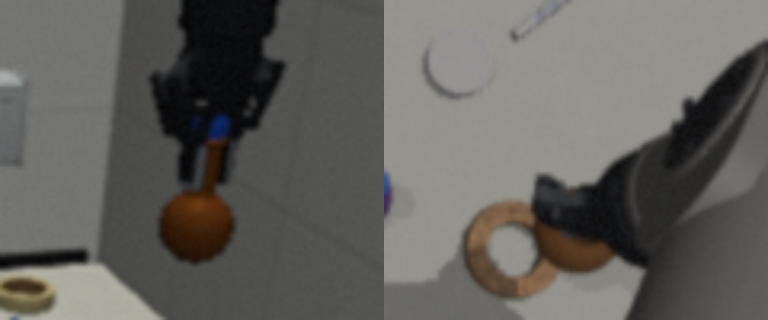

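The flask is held and lifted clear, and the cork ring stayed on the bench. The bulb is 5 mm below the reported TCP, with a lean of about 5°. I carry it above the cradle after one refined cradle fit from the first images.

```bash
python3 - <<'E'
from h import *
from scipy.optimize import least_squares
for n in("top","scene"):
    c=dict(np.load(n+"0.npz"));W=pts(c);h=cv2.cvtColor(c['color'],cv2.COLOR_RGB2HSV)
    m=(cv2.inRange(h,(0,0,0),(180,255,70))>0)&(abs(W[...,2]-.105)<.012)&(np.linalg.norm(np.nan_to_num(W)[...,:2]-[.651,.024],axis=-1)<.06)
    m=cv2.morphologyEx(m.astype(np.uint8),cv2.MORPH_CLOSE,np.ones((3,3)))
    k=max(cv2.findContours(m,cv2.RETR_EXTERNAL,cv2.CHAIN_APPROX_NONE)[0],key=len)[:,0]
    P=np.array([ray(c,u,v,.106)[:2] for u,v in k])
    f=least_squares(lambda x:np.linalg.norm(P-x[:2],axis=1)-x[2],[.651,.024,.036],loss='soft_l1',f_scale=.001)
    print(n,len(k),f.x.round(4))
E
```

```text
top 74 [0.6519 0.0249 0.0341]
scene 59 [0.6486 0.0271 0.0357]
```

Request:
play_rows:
  increments:
    - [[0.0283,0,-0.0101],[0,0,0]]
    - [[0.0283,0,-0.0101],[0,0,0]]
    - [[0.0283,0,-0.0101],[0,0,0]]
    - [[0.0283,0,-0.0101],[0,0,0]]
    - [[0.0283,0,-0.0101],[0,0,0]]
    - [[0.0283,0,-0.0101],[0,0,0]]
    - [[0.0283,0,-0.0101],[0,0,0]]
    - [[0.0283,0,-0.0101],[0,0,0]]
    - [[0.0283,0,-0.0101],[0,0,0]]
    - [[0.0283,0,-0.0101],[0,0,0]]
    - [[0.0283,0,-0.0101],[0,0,0]]
    - [[0.0283,0,-0.0101],[0,0,0]]
    - [[0,0,0],[0,0,0]]
    - [[0,0,0],[0,0,0]]

```text
t: 11.28
eef_pos: [0.6472, 0.0293, 0.2134]
tool_rot: [0.545, -0.543, -0.45, 0.453]
contact_force: [-1.0, -1.4, -1.9]
gripper_width: 0.308
```

```bash
python3 fl.py; python3 -c "
from h import *
print(R().as_matrix().round(3),delta([.6486,.0264,get_obs()['eef_pos'][2]]))"
```

```text
11.2833 [0.64723931 0.02928453 0.21342792] [-1.04968018 -1.36585224 -1.86389679] [-0.046  0.022  0.025] 0.30799106941056015 [-0.39  0.44  0.35  1.62 -0.16  1.12  1.38]
scene 549 429 bulb [0.6496 0.0271 0.2085] rel [ 0.0023 -0.0022 -0.005 ] rms 0.0016
 neck pts 117 [0.6381 0.0314 0.2665] [0.631 0.016] [0.645 0.042]
[[ 0.189 -0.003 -0.982]
 [ 0.982 -0.001  0.189]
 [-0.002 -1.     0.003]] [ 0.0012 -0.     -0.0016]fl.py:11: RuntimeWarning: Mean of empty slice.
  f=least_squares(lambda x:np.linalg.norm(b-x,axis=1)-.032,b.mean(0)-[0,0,.01],loss='soft_l1',f_scale=.003)
  ret = um.true_divide(
Traceback (most recent call last):
  File "fl.py", line 11, in <module>
    f=least_squares(lambda x:np.linalg.norm(b-x,axis=1)-.032,b.mean(0)-[0,0,.01],loss='soft_l1',f_scale=.003)
ValueError: Initial guess is outside of provided bounds
```

The bulb is over the cradle within about 2 mm. I descend, slowly near contact.

Request:
play_rows:
  increments:
    - [[0,0.02,0],[0,0,0]]
    - [[0,0.02,0],[0,0,0]]
    - [[0,0.02,0],[0,0,0]]
    - [[0,0.015,0],[0,0,0]]
    - [[0,0,0],[0,0,0]]
    - [[0,0,0],[0,0,0]]

```text
t: 11.88
eef_pos: [0.6468, 0.025, 0.1404]
tool_rot: [0.546, -0.545, -0.449, 0.451]
contact_force: [0.6, -0.7, -1.5]
gripper_width: 0.306
```

Request:
play_rows:
  increments:
    - [[0,0.004,0],[0,0,0]]
    - [[0,0.004,0],[0,0,0]]
    - [[0,0,0],[0,0,0]]

```text
t: 12.13
eef_pos: [0.648, 0.0264, 0.1332]
tool_rot: [-0.545, 0.545, 0.451, -0.45]
contact_force: [-0.2, 0.8, -1.7]
gripper_width: 0.302
```

Request:
play_rows:
  increments:
    - [[0,0.003,0],[0,0,0]]
    - [[0,0.003,0],[0,0,0]]
    - [[0,0,0],[0,0,0]]

```text
t: 12.38
eef_pos: [0.6483, 0.0267, 0.127]
tool_rot: [-0.545, 0.545, 0.451, -0.45]
contact_force: [0.5, -0.2, 1.2]
gripper_width: 0.305
```

Request:
play_rows:
  increments:
    - [[0,0.003,0],[0,0,0]]
    - [[0,0.003,0],[0,0,0]]
    - [[0,0,0],[0,0,0]]

```text
t: 12.63
eef_pos: [0.6488, 0.0268, 0.1213]
tool_rot: [-0.545, 0.545, 0.451, -0.45]
contact_force: [2.1, 0.4, 3.6]
gripper_width: 0.303
```

Request:
play_rows:
  increments:
    - [[0,0.003,0],[0,0,0]]
    - [[0,0.002,0],[0,0,0]]
    - [[0,0,0],[0,0,0]]

```text
t: 12.88
eef_pos: [0.6492, 0.0269, 0.1169]
tool_rot: [-0.545, 0.545, 0.451, -0.45]
contact_force: [1.7, 1.3, 6.9]
gripper_width: 0.304
```

```bash
sed -i 's/("scene","top")/("scene",)/' fl.py; python3 fl.py
```

```text
12.8833 [0.64915708 0.02685098 0.11688773] [1.65737319 1.33355034 6.92214298] [ 0.096 -0.23   0.002] 0.30441665374420274 [-0.37  0.53  0.32  1.71 -0.2   0.93  1.41]
scene 480 380 bulb [0.6517 0.0247 0.1118] rel [ 0.0026 -0.0021 -0.0051] rms 0.0035
 neck pts 99 [0.6391 0.0297 0.17  ] [0.631 0.014] [0.644 0.046]
```

Request:
play_rows:
  increments:
    - [[0,0.002,0],[0,0,0]]
    - [[0,0.001,0],[0,0,0]]
    - [[0,0,0],[0,0,0]]
    - [[0,0,0],[0,0,0]]
    - [[0,0,0],[0,0,0]]
    - [[0,0,0],[0,0,0]]

```text
t: 13.43
eef_pos: [0.6501, 0.0271, 0.1154]
tool_rot: [-0.544, 0.546, 0.452, -0.449]
contact_force: [0.8, 0.9, 11.9]
gripper_width: 0.298
```

```bash
python3 fl.py; python3 -c "
from h import *
c=read_camera('scene');cv2.imwrite('pics/s8.png',cv2.resize(c['color'][120:320,170:410],None,fx=3,fy=3,interpolation=2)[...,::-1])"
```

```text
13.4333 [0.65013153 0.02709487 0.11539524] [ 0.76378418  0.9224291  11.87817982] [ 0.127 -0.006 -0.038] 0.29837719858114226 [-0.37  0.53  0.32  1.71 -0.2   0.92  1.41]
scene 482 378 bulb [0.6522 0.0253 0.1104] rel [ 0.002  -0.0018 -0.005 ] rms 0.0017
 neck pts 101 [0.64   0.0293 0.1697] [0.635 0.015] [0.645 0.042]
```

View pics/s8.png

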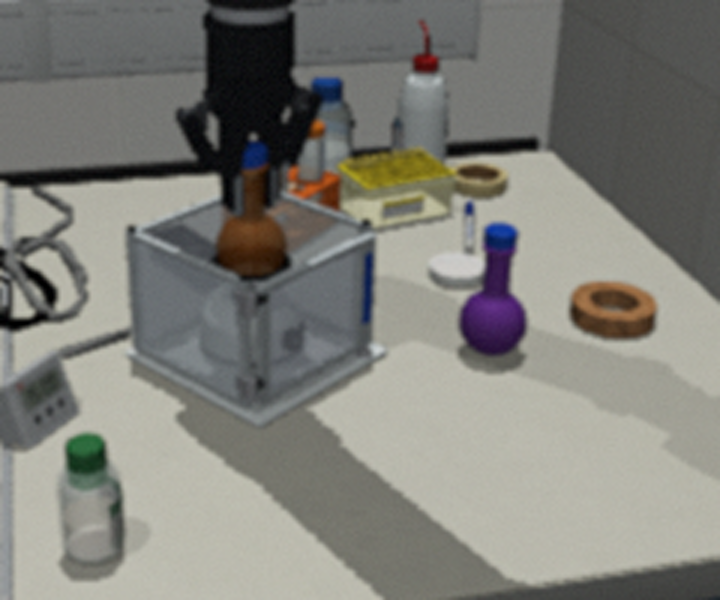

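The flask is upright in the cradle at (250,250), the door is shut, and the bottle, timer and dish are untouched. The net press is about 13 N, above the 8.5 N needed to reach the stop, and the bulb height of 0.110 m agrees.

```bash
python3 -c "
from h import *
print(hand_in())"
```

```text
the job is handed in; nothing more can be done
None
```

I shut the guard door on its catch, moved the amber flask from its cork ring into the cradle, and handed in while still holding it pressed on the stop. The clock read about 13.5 s at hand-in; no verdict was reported.

**Last checks**
- **Door:** it met a rigid stop with the fingers pushing at about 30 N, and the last picture shows it flush. I could not read its angle directly.
- **Flask:** the bulb centre is at z = 0.110 m against 0.111 m expected on the stop. It is within about 3 mm of the cradle centre, and the two camera estimates of that centre differ by about 4 mm. The flask leans about 5°.
- **Press and grip:** the net downward press is about 13 N, and 8.5 N reaches the stop. The fingers are stopped on the neck, about 25 mm apart, with the grip set to 50 N.
- **Other objects:** the bottle, timer, petri dish and purple look-alike look untouched in the last picture.

**What disagreed**
- **Fingertip height:** the real fingertips sit about 33 mm above the reported TCP. Because of this, my first push ran along the top of the door at about 7 N and only part-closed it. I backed off, measured the offset from the depth image and allowed for it in every later move.

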